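# Hold the belt finisher's tensioner open for a belt change

### The arm

A 6-joint arm with a two-finger parallel gripper is mounted at the origin on the work surface. World frame = base frame: x ahead of the robot, y to its left, z up, the work surface at z = 0. Lengths are in m, angles in rad, forces in N, time in s.
With the tool pointing down it reaches from about 0.35 to 0.975 m from the base axis. Payload 17.4 kg.
Tool frame: the origin (TCP) lies midway between the tips of the shut fingers; the grasp point (between the pads) lies r.pinch_z behind it (r.pinch_z is the distance from the TCP to the grasp point, in m); z points along the fingers, x is the direction in which the jaws open and shut, and the axes are right-handed (so a half turn about z gives the same grasp; the last joint's range is limited). The gripper opens to 85 mm and grips with 20 to 120 N. Pads are 22 mm wide; open, the fingers measure 114 mm over their backs; the gripper's body (76 mm by 85 mm) begins 54 mm behind the grasp point. The pads swing forward as they close: fully open they stand 13 mm farther back than shut.
Start: joints at [-1.267, 0.116, 1.442, -0, 1.584, -0.038], TCP at [0.226, -0.636, 0.21] pointing down, gripper open.
Joint ranges: [-2.83, 2.83], [-0.83, 2.19], [0.07, 2.5], [-1.14, 4.28], [0.01, 3], [-2.97, 2.97]. Speed limits (rad/s): [1.89, 1.89, 2.22, 3.14, 3.14, 3.14].

### API

Orientations are given as [roll, pitch, yaw] about the fixed x, y, z axes, in that order (R = Rz(yaw) Ry(pitch) Rx(roll)).
In Python, from workcell import r, snapshot, camera_info gives the robot as it stands. The module is installed in compiled form; this text tells all that it offers.
- The arm moves only by the tool jog_arm, never from a script. Its argument "plan" is a list of rows, each a list of 3 entries, a list of its own where there are three numbers: the finger opening in m, from 0 to 0.0854, then the shift along the tool's x, y, z in m, then the turn, a rotation vector about the tool's x, y, z in degrees. A call has 1 to 5 rows; each row is the pose to reach, as a shift and turn from the pose commanded when the call began, along the tool's axes at that moment; what a row does not reach only later rows make up. A row lasts 1/8 s, in which the tool goes at most 62.5 mm and 10.7 degrees, less where a joint would pass 70% of its speed; a pose out of reach is approached as far as the arm can. A call with a gripper value outside its range is refused whole. The fingers move at their own pace and stop on an object; "squeeze" is the grip in N (left out, the last holds). Time passes only in rows, so rows that repeat a pose let the fingers close. It gives the time, the measured TCP pose, the force and the opening at its end, in the units of the state.
- r.read_state(): the state, without advancing time (a new reading comes with each control period).
- snapshot(name): name is "scene" or "top" or "wrist"; returns (picture, depth): 384x512x3 uint8, red, green, blue; 384x512 float32, m along the optical axis (not along the pixel's ray), 0 where there is no reading.
- camera_info(name): a dict with "K" (3x3 intrinsics, pixels), "D" ([k1, k2, p1, p2, k3] as OpenCV has them; the pictures are not rectified), "rvec" (rotation vector, rad) and "tvec" (3), from world to camera coordinates, as OpenCV has them. Camera axes: x right, y down, z forward; pixel columns grow to the right and rows downward; lengths in m; the calibration is good to about 2 mm. A picture is of the moment at which its call begins: read the wrist's pose just before it. camera_info takes no time and is no camera call; for the wrist camera it gives the pose at the moment of the call.
- r.hand_in(): hands the job in, once; it reports no verdict.
The state is a dict: "time": time; "joint_positions": joint angles; "qd": joint speeds; "joint_efforts": joint torques, N m; "tcp_pos": TCP position; "tcp_rot": TCP orientation; "force": force on the tool from outside, world axes, zero at the start; "ft_torque": the same for the moment, N m; "width": opening from 0.0 (shut) to 1.0 (fully open).
Only numpy, scipy, OpenCV 4.12 (cv2) and the standard library are available. Lean on these libraries where they do the work, as an engineer would, in place of code of your own. Each camera call takes 0.05 s, during which the arm holds its last target.

### The job

The belt is off the shoe-edge finisher for a change. First set the wooden idler block (the one with the steel roller on top) upright and fully down in the open pocket of the finisher and let go of it; then push the tensioner's upright roller back with the fingertips until the sprung arm has passed its ratchet click, and finish while still holding it pushed back, as it springs forward if let go. Leave the shoes, blocks and tools on the table where they are.

Things in the scene. Friction and masses are not known exactly. Their poses are not given: they have to be found in the camera images.
- idler_block: Light wooden block, 60 (x) by 36 (y) by 55 mm high, with an upright steel roller 32 mm across and 20 mm high on its top, 75 mm in all, 0.15 to 0.3 kg. It stands upright on the table near two similar wooden blocks that have no roller. Origin: centre of its underside; z up; x along its 60 mm side. A half turn makes no difference.
- finisher: Grey belt finisher bolted down: base plate 250 (x) by 300 (y) by 20 mm. Origin on the table, 40 mm in front of the plate's centre. x to its back (away from the robot), y to its left, z up. On it: pocket at the left; tensioner pivot at the origin (36 mm wide hub, 85 mm high); drum behind the pocket (x 82 to 162, 97 mm high); motor housing (x 97 to 159, y -50 to 50, 75 mm high).
- seat (a point): Centre of the pocket's floor, 20 mm above the table; axes as the finisher. The pocket is open-topped, inside 66 mm (x) by 42 mm (y), its walls 6 mm thick and 18 mm high (top 38 mm above the table). The idler block goes in with its 60 mm side along x and rests on the floor.
- pivot (a point): On the vertical axis of the tensioner arm's pivot, 20 mm above the table; axes as the finisher.
- roller (a point): Centre of the upright steel roller, 28 mm across, fixed on the tensioner arm's end, 52 to 122 mm above the table (foot and arm bar below that). This point is 87 mm up and 130 mm from the pivot axis, about which it swings in an arc. At rest the arm points to the finisher's right and slightly forward: 113 degrees clockwise from its x, seen from above.
- tensioner (a joint): Angle of the sprung arm, rad: 0 at rest, growing as the roller is pushed to the back (anticlockwise from above), stop at 0.85. The spring needs 5 N at the roller at rest, 12 N at 0.65, and swings the arm back to 0 when let go. The ratchet tooth meets the pawl at 0.31, crests at 0.45 (up to 3 N more) and is past at 0.59, when the pawl clicks back.
- pawl (a joint): Slide of the small brass sprung pawl behind the pivot, in m: 0 when home, about 0.0025 while the arm's tooth lifts it; back at 0 when the click is done. It does not lock the arm.
- plain_block: Bystander: plain wooden block 72 by 44 by 50 mm high, no roller. Origin: centre of its underside.
- step_block: Bystander: stepped wooden block 80 by 40 mm, 28 and 54 mm high, no roller. Origin: centre of its underside.
- shoe_a: Bystander: white shoe on a green last, 240 mm long, 105 mm high. Origin: centre of its underside, x to the toe.
- shoe_b: Bystander: another such shoe.
- shoe_last: Bystander: bare green shoe last, 200 mm long, 75 mm high. Origin: centre of its underside, x to the toe.
- anvil: Bystander: waisted dark steel stake, 64 mm across, 125 mm high. Origin: centre of its underside.
- hammer: Bystander: hammer lying flat, about 260 mm long, handle to -x.
Not all that is in view belongs to the job. Leave any red look-alike of the idler_block alone.

How it is judged:
By the outcome, as a careful person would: the job done as asked, in the order asked, and still so for the second after the job is handed in, while the arm keeps its last pose, push and grip.
It also fails if it takes over 54 s, if anything falls off the work surface, if the arm or the gripper's body presses on something with over 40 N, if the wrist force passes 120 N, or if a joint passes its speed limit or range.

## Working session

There is one attempt and no reset: what is moved stays moved. The work goes in short steps, Python scripts to look and compute and a tool call to move; the robot and the scene stay as the last step left them, time stands still between calls to the robot, and variables do not carry over. Pictures are saved under pics/ and viewed, and the job is handed in when it is done.

Besides the shell and the picture viewer there is one more tool, called after "Call:" as a command line: name --argument value ..., lists and objects as JSON in quotes. jog_arm: Moves the arm, as the interface text tells. Its arguments: {"type":"object","properties":{"plan":{"type":"array"},"squeeze":{"type":"number"}},"required":["plan"]}

```bash
mkdir -p pics
python3 - <<'E'
from workcell import r,snapshot,camera_info
import cv2,numpy as np,pickle
s=r.read_state();print(s, r.pinch_z)
for n in ("scene","top"):
    im,d=snapshot(n);ci=camera_info(n)
    pickle.dump((im,d,ci),open(f"{n}0.pkl","wb"))
    cv2.imwrite(f"pics/{n}0.png",cv2.resize(im[...,::-1],(800,600),interpolation=cv2.INTER_CUBIC))
    print(n,ci)
E
```

```text
{'time': 0.0, 'joint_positions': array([-1.26680205e+00,  1.16478526e-01,  1.44227637e+00, -4.60958691e-06,
        1.58403151e+00, -3.78129370e-02]), 'qd': array([-9.67257740e-05, -4.50274780e-04, -6.49639116e-04,  1.46281464e-03,
        6.34295839e-04,  3.83367270e-04]), 'joint_efforts': array([-1.36185190e-03, -7.31986570e+01, -6.32492638e+01, -2.99553039e-05,
        6.34943135e-03, -1.57116193e-05]), 'tcp_pos': array([ 0.22616651, -0.63573817,  0.20906034]), 'tcp_rot': array([-3.14155213e+00,  1.19306786e-03, -1.22898915e+00]), 'force': array([-0.55930873, -0.54805372, -0.47517711]), 'ft_torque': array([-0.01769332,  0.00247229,  0.04093699]), 'width': 1.002799530614098} 0.0187
scene {'K': array([[394.46324022,   0.        , 256.18421617],
       [  0.        , 394.46324022, 189.14394007],
       [  0.        ,   0.        ,   1.        ]]), 'D': array([-0.13022497,  0.        ,  0.        ,  0.        ,  0.        ]), 'rvec': array([ 1.24842223,  2.35993473, -0.88442709]), 'tvec': array([ 0.27938092, -0.26775192,  1.61546493])}
top {'K': array([[469.09247427,   0.        , 263.13243191],
       [  0.        , 469.09247427, 196.3672294 ],
       [  0.        ,   0.        ,   1.        ]]), 'D': array([0.04480061, 0.        , 0.        , 0.        , 0.        ]), 'rvec': array([ 2.15413163, -2.14253006,  0.15487782]), 'tvec': array([0.00253314, 0.52183083, 1.54507675])}
```

View pics/scene0.png

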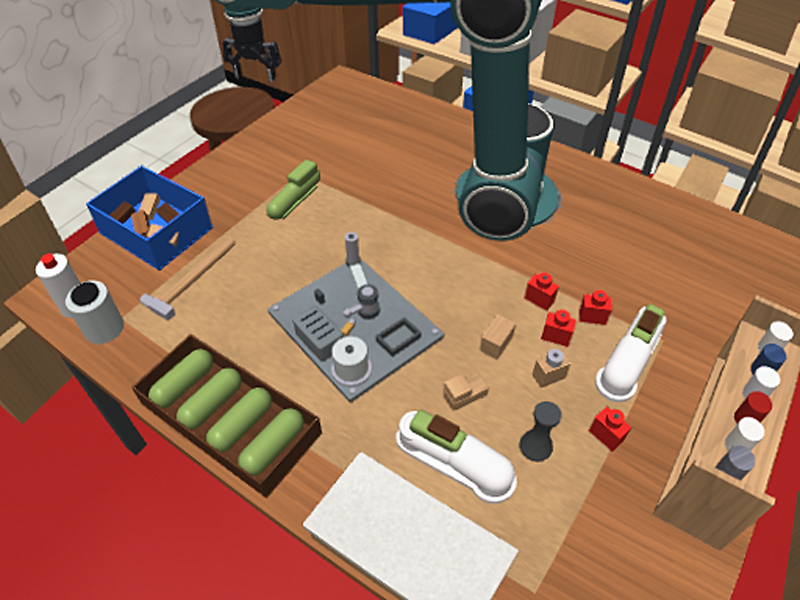

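View pics/top0.png

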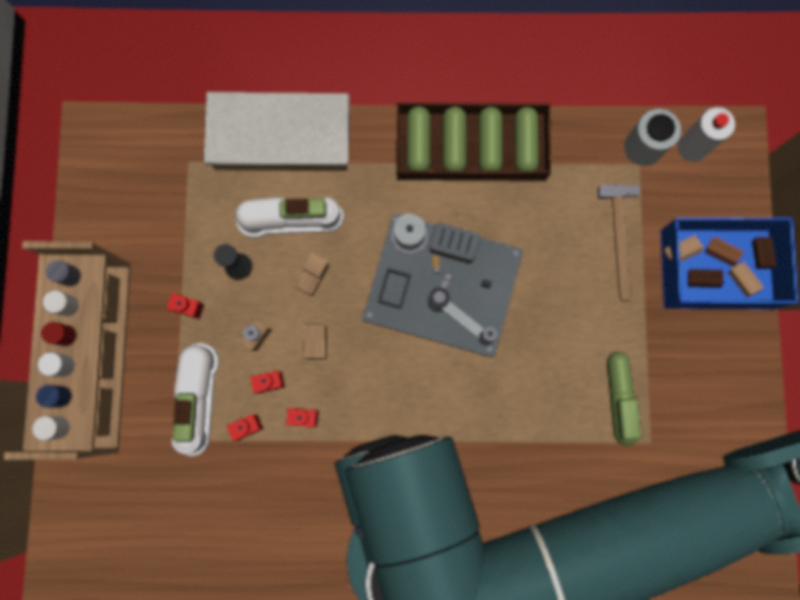

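```bash
cat > h.py <<'E'
import cv2,numpy as np,pickle
def load(n): return pickle.load(open(n+".pkl","rb"))
def ray(ci,uv):
    uv=np.atleast_2d(np.float64(uv)).reshape(-1,1,2)
    p=cv2.undistortPoints(uv,ci["K"],np.array(ci["D"])).reshape(-1,2)
    R=cv2.Rodrigues(ci["rvec"])[0]; c=-R.T@np.ravel(ci["tvec"])
    return c,np.c_[p,np.ones(len(p))]@R
def onz(ci,uv,z):
    c,d=ray(ci,uv); return c+d*((z-c[2])/d[:,2])[:,None]
def proj(ci,P):
    return cv2.projectPoints(np.float64(P).reshape(-1,1,3),np.float64(ci["rvec"]),np.float64(ci["tvec"]),ci["K"],np.array(ci["D"]))[0].reshape(-1,2)
def cloud(ci,d):
    h,w=d.shape; v,u=np.mgrid[:h,:w]; 
    c,r_=ray(ci,np.stack([u.ravel(),v.ravel()],1).astype(float))
    return (c+r_*d.reshape(-1,1)).reshape(h,w,3)
def crop(im,x0,y0,x1,y1,s,name):
    cv2.imwrite(f"pics/{name}.png",cv2.resize(im[y0:y1,x0:x1,::-1],None,fx=s,fy=s,interpolation=cv2.INTER_CUBIC))
E
python3 - <<'E'
from h import *
a,da,ca=load("scene0");b,db,cb=load("top0")
crop(a,160,140,300,260,5,"s_fin");crop(a,290,190,400,290,6,"s_idl")
crop(b,225,130,340,235,6,"t_fin");crop(b,130,160,220,240,7,"t_idl")
for (n,d,c) in (("s",da,ca),("t",db,cb)):
    P=cloud(c,d); print(n,(d>0).mean())
P=cloud(cb,db)
for uv in [(163,213),(162,213),(281,191),(312,214),(262,148)]: print(uv,P[uv[1],uv[0]])
E
```

```text
s 0.9957529703776041
t 0.9958394368489584
(163, 213) [0.46007334 0.33298681 0.07137615]
(162, 213) [0.45884519 0.33379473 0.08279591]
(281, 191) [ 0.53336857 -0.05310295  0.08290294]
(312, 214) [ 0.45319396 -0.14903753  0.12972985]
(262, 148) [0.67376789 0.0099966  0.09805802]
```

```bash
cd pics; python3 -c "
import cv2,numpy as np
for n in ['fin','idl']:
    for p in 'st':
        print(n,p,cv2.imread(f'{p}_{n}.png').shape)"
```

```text
fin s (600, 700, 3)
fin t (630, 690, 3)
idl s (600, 660, 3)
idl t (560, 630, 3)
```

View pics/s_fin.png

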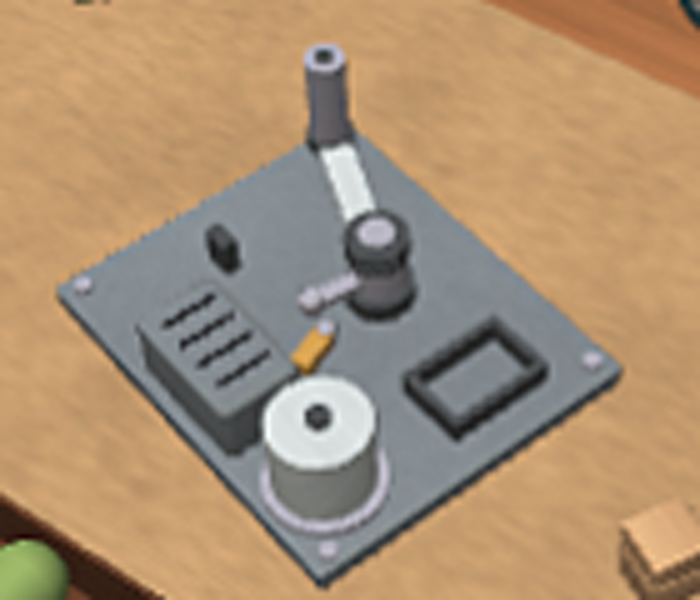

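View pics/t_fin.png

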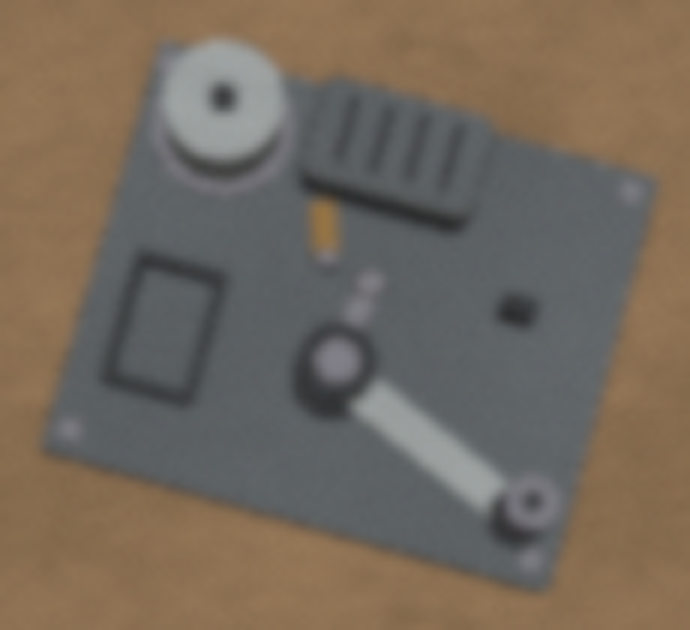

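View pics/s_idl.png

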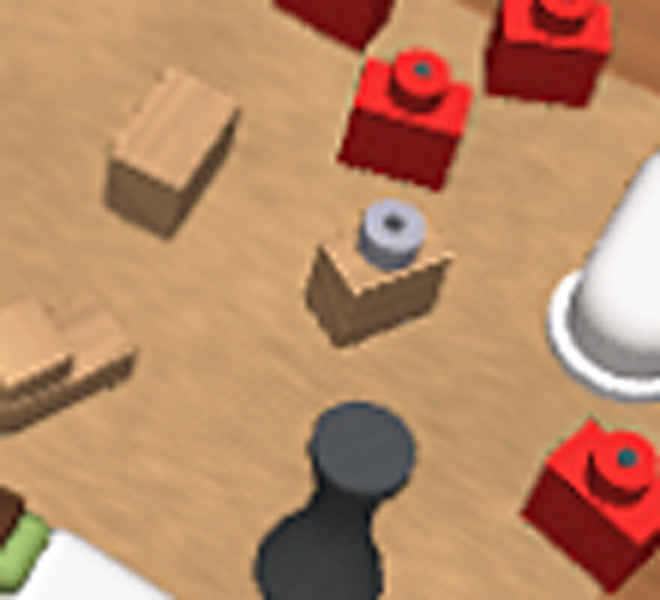

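View pics/t_idl.png

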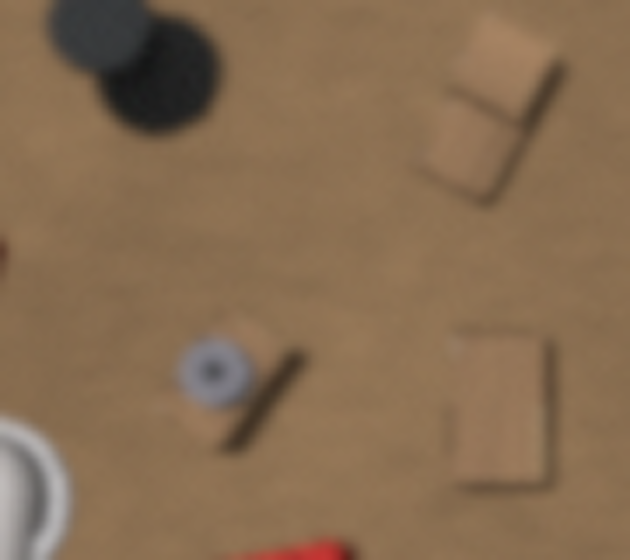

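Run:
```python
from h import *
a,da,ca=load("scene0");b,db,cb=load("top0")
def f(x0,y0,s,pts): return np.array([((x+.5)/s-.5+x0,(y+.5)/s-.5+y0) for x,y in pts])
print("idl roller s",onz(ca,f(290,190,6,[(394,224)]),.075),"t",onz(cb,f(130,160,7,[(214,371)]),.075))
c=onz(ca,f(290,190,6,[(322,243),(343,290),(452,258)]),.055);print(c)
for i,j in((0,1),(1,2)): d=c[j]-c[i];print(np.linalg.norm(d),np.degrees(np.arctan2(d[1],d[0])))
print("base edge t");c=onz(cb,f(130,160,7,[(235,450),(305,353)]),.0);d=c[1]-c[0];print(c,np.linalg.norm(d),np.degrees(np.arctan2(d[1],d[0])))
print("hub s",onz(ca,f(160,140,5,[(378,234)]),.085),"t",onz(cb,f(225,130,6,[(337,360)]),.085))
print("rol s",onz(ca,f(160,140,5,[(325,58)]),.122),"t",onz(cb,f(225,130,6,[(531,501)]),.122))
c=onz(cb,f(225,130,6,[(157,42),(43,455),(547,592),(658,178)]),.02);print(c)
for i in range(4): d=c[(i+1)%4]-c[i];print(np.linalg.norm(d),np.degrees(np.arctan2(d[1],d[0])))
c=onz(ca,f(160,140,5,[(322,578),(620,372),(58,292)]),.02);print(c)
for i in range(2): d=c[i+1]-c[0];print(np.linalg.norm(d),np.degrees(np.arctan2(d[1],d[0])))
# pocket outer top corners
c=onz(ca,f(160,140,5,[(405,380),(495,317),(548,365),(460,430)]),.038);print(c.mean(0),c)
c=onz(cb,f(225,130,6,[(145,249),(230,272),(190,407),(101,383)]),.038);print(c.mean(0),c)
```

```text
idl roller s [[0.46141257 0.33912696 0.075     ]] t [[0.46105087 0.34155889 0.075     ]]
[[0.47780604 0.31030114 0.055     ]
 [0.49798673 0.33208233 0.055     ]
 [0.44891203 0.37036037 0.055     ]]
0.0296930996679352 47.18429424314901
0.06223773016184247 142.0459362639741
base edge t
[[0.43039464 0.34631923 0.        ]
 [0.47816496 0.31387295 0.        ]] 0.0577474181324246 -34.1849047462065
hub s [[ 0.54042331 -0.05219797  0.085     ]] t [[ 0.53773595 -0.05220094  0.085     ]]
rol s [[ 0.45789182 -0.15547536  0.122     ]] t [[ 0.45695368 -0.15332121  0.122     ]]
[[ 0.73363763  0.04940574  0.02      ]
 [ 0.49260425  0.11184833  0.02      ]
 [ 0.41654415 -0.17284285  0.02      ]
 [ 0.65482978 -0.2390362   0.02      ]]
0.24899029584178445 165.47613429861923
0.29467644867545767 -104.9581811345357
0.24730871862270204 -15.524757066513576
0.2990140925719936 74.71865445142097
[[ 0.73774328  0.04710931  0.02      ]
 [ 0.50371646  0.11318281  0.02      ]
 [ 0.6602109  -0.2371867   0.02      ]]
0.24317536680463184 164.23387633596582
0.294678631466647 -105.25457496122061
[0.56761455 0.04418084 0.038     ] [[0.5986773  0.0094886  0.038     ]
 [0.52341591 0.02800769 0.038     ]
 [0.53717682 0.07837748 0.038     ]
 [0.61118816 0.06084958 0.038     ]]
[0.56318367 0.04208136 0.038     ] [[0.60818122 0.05466089 0.038     ]
 [0.59521803 0.00647083 0.038     ]
 [0.51799223 0.0285274  0.038     ]
 [0.53134319 0.07866631 0.038     ]]
```

```bash
cat > mv.py <<'E'
import sys,numpy as np
from scipy.spatial.transform import Rotation as Ro
from workcell import r
def mv(x,y,z,yawdeg):
    s=r.read_state();R=Ro.from_euler('xyz',s["tcp_rot"])
    T=Ro.from_euler('xyz',[np.pi,0,np.radians(yawdeg)])
    print("t",round(s["time"],3),"tcp",s["tcp_pos"].round(4),"rot",np.degrees(s["tcp_rot"]).round(2),"F",s["force"].round(1),"w",round(s["width"],3),"q",s["joint_positions"].round(2))
    print("SHIFT",R.inv().apply(np.array([x,y,z])-s["tcp_pos"]).round(4),"TURN",(R.inv()*T).as_rotvec(degrees=True).round(2))
if __name__=="__main__": mv(*map(float,sys.argv[1:5]))
E
python3 mv.py 0.48 -0.05 0.35 0; python3 -c "
from workcell import *
from h import *
ci=camera_info('wrist');R=cv2.Rodrigues(ci['rvec'])[0];print(ci['K'],ci['D'],-R.T@ci['tvec'],R)"
```

```text
t 0.1 tcp [ 0.2262 -0.6358  0.2091] rot [-1.800e+02  6.000e-02 -7.041e+01] F [-0.4 -0.8  0.5] w 1.0 q [-1.27  0.12  1.44  0.    1.58 -0.04]
SHIFT [-0.4669 -0.4355 -0.1403] TURN [-4.000e-02  5.000e-02 -7.041e+01]
[[292.11823674   0.         259.51902352]
 [  0.         292.11823674 191.24189413]
 [  0.           0.           1.        ]] [-0.05020888  0.          0.          0.          0.        ] [ 0.28917829 -0.61455109  0.37275807] [[ 3.35050375e-01 -9.42200154e-01  3.41918315e-04]
 [-9.08734051e-01 -3.23053785e-01  2.64270081e-01]
 [-2.48884853e-01 -8.88545026e-02 -9.64448655e-01]]
```

Call:
jog_arm --plan '[[0.085,[-0.467,-0.435,-0.14],[0,0,-70]],[0.085,[-0.467,-0.435,-0.14],[0,0,-70]],[0.085,[-0.467,-0.435,-0.14],[0,0,-70]],[0.085,[-0.467,-0.435,-0.14],[0,0,-70]],[0.085,[-0.467,-0.435,-0.14],[0,0,-70]]]' --squeeze 30

```text
time: 0.72
tcp_pos: [0.3477, -0.3539, 0.277]
tcp_rot: [-3.141, 0.0, -0.286]
force: [0.9, -0.3, 0.2]
width: 0.997
```

```bash
python3 mv.py 0.46 0.0 0.36 30
```

```text
t 0.725 tcp [ 0.3477 -0.3539  0.277 ] rot [-179.99    0.    -16.37] F [ 0.9 -0.3  0.2] w 0.997 q [-0.85 -0.29  1.71  0.    1.72 -0.56]
SHIFT [ 0.0081 -0.3712 -0.083 ] TURN [-1.000e-02 -0.000e+00 -4.637e+01]
```

Call:
jog_arm --plan '[[0.085,[0.008,-0.37,-0.083],[0,0,-46]],[0.085,[0.008,-0.37,-0.083],[0,0,-46]],[0.085,[0.008,-0.37,-0.083],[0,0,-46]],[0.085,[0.008,-0.37,-0.083],[0,0,-46]],[0.085,[0.008,-0.37,-0.083],[0,0,-46]]]'

```text
time: 1.35
tcp_pos: [0.4414, -0.0637, 0.3455]
tcp_rot: [3.141, -0.0, 0.515]
force: [-0.0, -0.3, -0.6]
width: 0.995
```

```bash
python3 mv.py 0.46 0.0 0.36 30
cat > snap.py <<'E'
import sys
from workcell import r,snapshot,camera_info
from h import *
n,o=sys.argv[1:3]
ci=camera_info(n);im,d=snapshot(n)
pickle.dump((im,d,ci),open(o+".pkl","wb"))
cv2.imwrite(f"pics/{o}.png",cv2.resize(im[...,::-1],(800,600),interpolation=cv2.INTER_CUBIC))
E
python3 snap.py wrist w1
```

```text
t 1.35 tcp [ 0.4414 -0.0637  0.3455] rot [ 1.7999e+02 -1.0000e-02  2.9510e+01] F [-0.  -0.3 -0.6] w 0.995 q [-0.2  -0.39  1.68 -0.    1.85 -0.72]
SHIFT [ 0.0476 -0.0462 -0.0145] TURN [ 0.01 -0.01 -0.49]
```

View pics/w1.png

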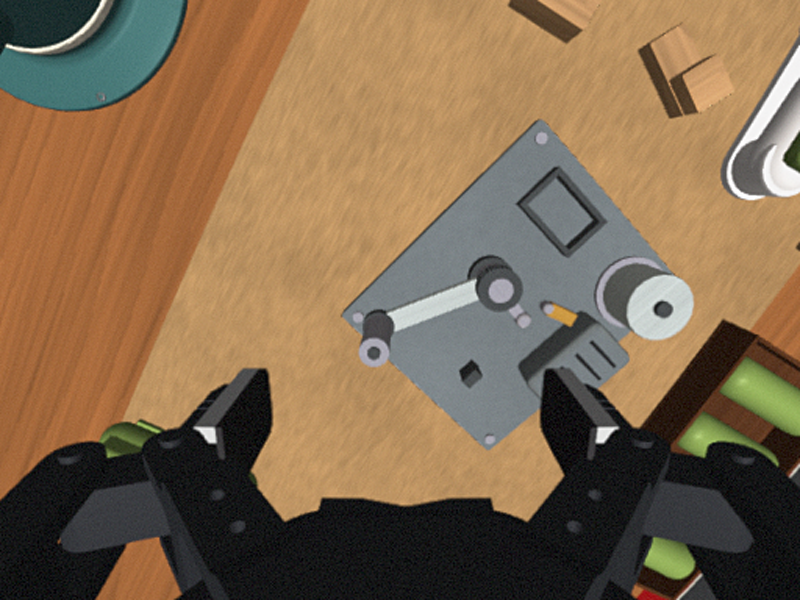

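```bash
python3 - <<'E'
from h import *
a,d,c=load("w1")
f=lambda p:(np.float64(p)+.5)*.64-.5
print("hub",onz(c,f([(501,289)]),.085),"rol",onz(c,f([(374,352)]),.122))
k=onz(c,f([(541,120),(342,315),(487,450)]),.02);print(k)
for i in range(2): e=k[i+1]-k[i];print(np.linalg.norm(e),np.degrees(np.arctan2(e[1],e[0])))
k=onz(c,f([(558,167),(606,218),(569,256),(517,205)]),.038);print(k.mean(0),k)
for i in range(4): e=k[(i+1)%4]-k[i];print(np.linalg.norm(e),np.degrees(np.arctan2(e[1],e[0])))
crop(a,300,85,410,180,6,"w1c")
E
python3 mv.py 0.44 0.28 0.33 54
```

```text
hub [[ 0.54040349 -0.05449012  0.085     ]] rol [[ 0.46023649 -0.15708083  0.122     ]]
[[ 0.50114937  0.107725    0.02      ]
 [ 0.42134972 -0.17528156  0.02      ]
 [ 0.65667211 -0.2423954   0.02      ]]
0.29404199446253587 -105.7469134223841
0.24470573266386636 -15.918125387170841
[0.56658974 0.04027344 0.038     ] [[0.53719072 0.07483304 0.038     ]
 [0.60918792 0.05776559 0.038     ]
 [0.59822966 0.00579016 0.038     ]
 [0.52175068 0.02270498 0.038     ]]
0.0739925372766613 -13.336198538036438
0.05311806023235258 -101.90561112646023
0.07832717709987175 167.52868327880557
0.05436662130780044 73.50100677521557
t 1.4 tcp [ 0.4429 -0.058   0.3472] rot [-1.7997e+02 -1.7000e-01  2.9860e+01] F [-0.   3.5  0.7] w 0.995 q [-0.19 -0.39  1.67  0.    1.85 -0.71]
SHIFT [ 0.1657 -0.2946  0.0178] TURN [  0.    -0.17 -24.14]
```

View pics/w1c.png

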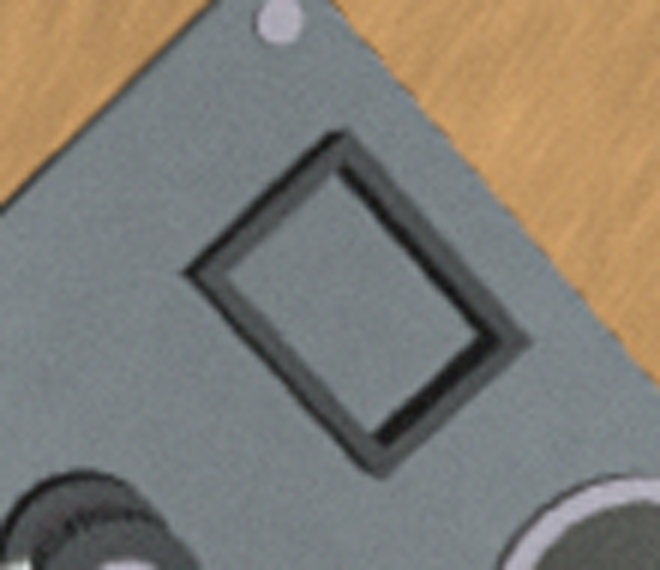

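```bash
python3 mv.py 0.555 0.042 0.24 60
```

```text
t 1.4 tcp [ 0.4429 -0.058   0.3472] rot [-1.7997e+02 -1.7000e-01  2.9860e+01] F [-0.   3.5  0.7] w 0.995 q [-0.19 -0.39  1.67  0.    1.85 -0.71]
SHIFT [ 0.1467 -0.0309  0.1076] TURN [ 1.000e-02 -1.700e-01 -3.014e+01]
```

Call:
jog_arm --plan '[[0.085,[0.147,-0.031,0.108],[0,0,-30]],[0.085,[0.147,-0.031,0.108],[0,0,-30]],[0.085,[0.147,-0.031,0.108],[0,0,-30]],[0.085,[0.147,-0.031,0.108],[0,0,-30]],[0.085,[0.147,-0.031,0.108],[0,0,-30]]]'

```text
time: 2.02
tcp_pos: [0.5542, 0.0331, 0.2374]
tcp_rot: [-3.141, 0.0, 1.034]
force: [-0.4, -0.3, 0.4]
width: 0.995
```

```bash
python3 snap.py wrist w2;python3 mv.py 0.44 0.28 0.33 54
```

```text
t 2.075 tcp [0.5542 0.0328 0.2381] rot [ 1.7994e+02 -2.0000e-02  5.9220e+01] F [-0.2 -0.5  0.8] w 0.991 q [ 0.01 -0.15  1.66 -0.    1.63 -1.02]
SHIFT [ 0.154  -0.2245 -0.092 ] TURN [ 0.06 -0.03  5.22]
```

View pics/w2.png

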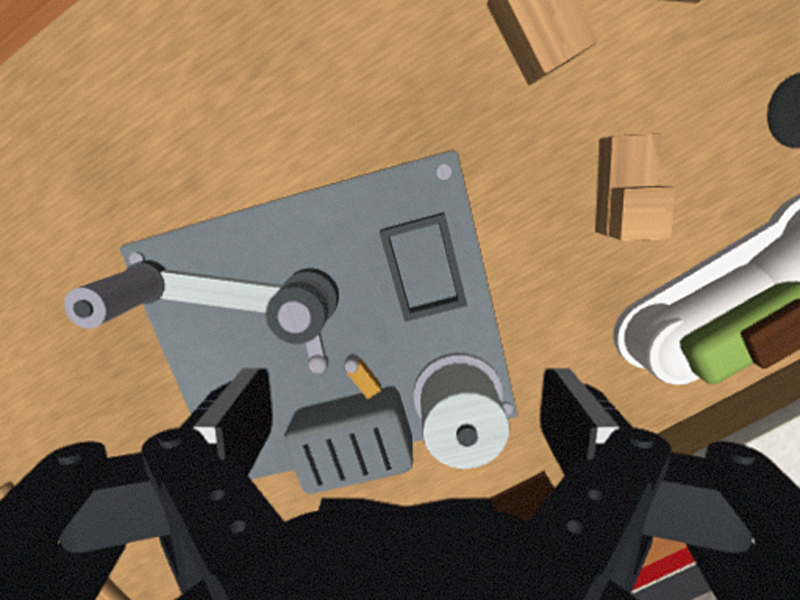

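Run:
```python
from h import *
a,d,c=load("w2")
crop(a,230,125,310,215,6.5,"w2c")
f=lambda p:(np.float64(p)+.5)*.64-.5
print("hub",onz(c,f([(294,314)]),.085),"rol",onz(c,f([(84,308)]),.122))
k=onz(c,f([(456,151),(121,246)]),.02);print(k)
for i in range(1): e=k[i+1]-k[i];print(np.linalg.norm(e),np.degrees(np.arctan2(e[1],e[0])))
```

```text
hub [[ 0.5393104  -0.05403911  0.085     ]] rol [[ 0.45992913 -0.15756647  0.122     ]]
[[ 0.50150397  0.10959532  0.02      ]
 [ 0.42113161 -0.17333589  0.02      ]]
0.29412545335611484 -105.85827374163217
```

View pics/w2c.png

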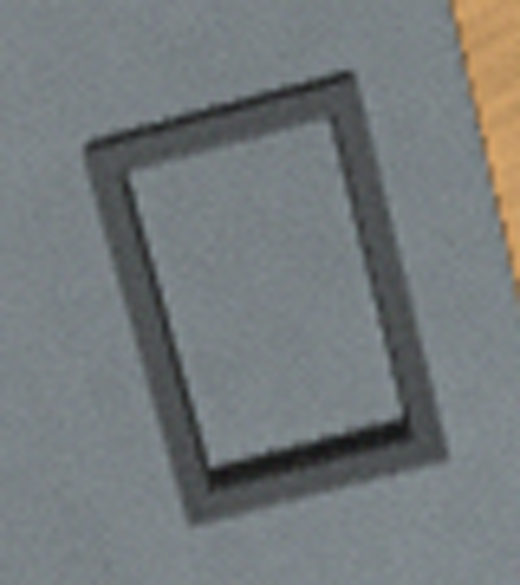

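Run:
```python
from h import *
a,d,c=load("w2")
g=lambda p:(np.float64(p)+.5)/6.5-.5+[230,125]
for q in ([(88,156),(353,86),(447,458),(192,522)],[(125,172),(330,120),(408,433),(212,487)]):
    k=onz(c,g(q),.038);print(k.mean(0),k)
    for i in range(4): e=k[(i+1)%4]-k[i];print(np.linalg.norm(e),np.degrees(np.arctan2(e[1],e[0])))
```

```text
[0.56843286 0.04035097 0.038     ] [[0.52465775 0.02546884 0.038     ]
 [0.53899763 0.07546675 0.038     ]
 [0.61226586 0.05547171 0.038     ]
 [0.59781021 0.00499658 0.038     ]]
0.05201368048287268 73.99660033053209
0.07594757842892685 -15.264425698601796
0.05250432796573599 -105.98125737055125
0.07596312540999017 164.36533338990245
[0.56763471 0.04049656 0.038     ] [[0.53088503 0.02994884 0.038     ]
 [0.54233167 0.06854983 0.038     ]
 [0.60378072 0.0512974  0.038     ]
 [0.59354142 0.01219017 0.038     ]]
0.04026241952194099 73.48293695161755
0.06382502044632009 -15.68261789603136
0.04042546838448333 -104.67218780415702
0.06512445285476952 164.17570723113917
```

```bash
python3 mv.py 0.445 0.33 0.24 54
```

```text
t 2.075 tcp [0.5542 0.0328 0.2381] rot [ 1.7994e+02 -2.0000e-02  5.9220e+01] F [-0.2 -0.5  0.8] w 0.991 q [ 0.01 -0.15  1.66 -0.    1.63 -1.02]
SHIFT [ 0.1994 -0.2459 -0.002 ] TURN [ 0.06 -0.03  5.22]
```

Call:
jog_arm --plan '[[0.085,[0.2,-0.246,-0.002],[0,0,5.2]],[0.085,[0.2,-0.246,-0.002],[0,0,5.2]],[0.085,[0.2,-0.246,-0.002],[0,0,5.2]],[0.085,[0.2,-0.246,-0.002],[0,0,5.2]],[0.085,[0.2,-0.246,-0.002],[0,0,5.2]]]'

```text
time: 2.7
tcp_pos: [0.4458, 0.3274, 0.2411]
tcp_rot: [3.14, -0.003, 0.942]
force: [1.1, -0.4, 0.8]
width: 0.999
```

```bash
python3 snap.py wrist w3;python3 mv.py 0.461 0.34 0.15 54
```

```text
t 2.75 tcp [0.4432 0.3328 0.2408] rot [-179.93   -0.21   54.17] F [-2.9  3.4 -1.4] w 0.993 q [ 0.6  -0.16  1.66  0.    1.63 -0.35]
SHIFT [0.0159 0.0103 0.0908] TURN [-0.07 -0.21  0.17]
```

View pics/w3.png

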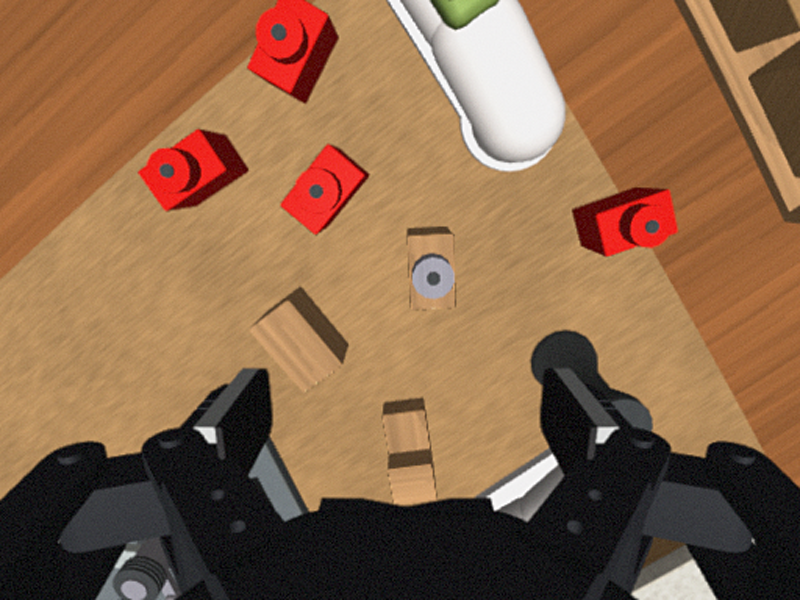

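Run:
```python
from h import *
a,d,c=load("w3")
crop(a,245,135,310,210,8,"w3c")
```

```text
(no output)
```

View pics/w3c.png

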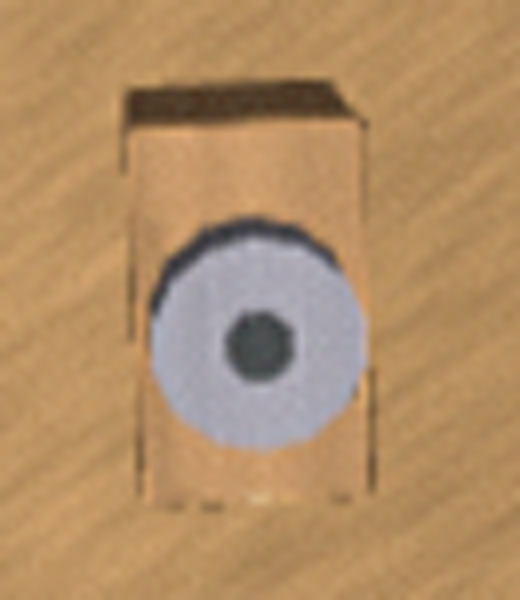

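```bash
python3 - <<'E'
from h import *
a,d,c=load("w3")
g=lambda p:(np.float64(p)+.5)/8-.5+[245,135]
k=onz(c,g([(130,127),(363,120),(374,492),(143,502)]),.055);print(k.mean(0),k)
for i in range(4): e=k[(i+1)%4]-k[i];print(np.linalg.norm(e),np.degrees(np.arctan2(e[1],e[0])))
print(onz(c,g([(259,344)]),.075))
E
python3 mv.py 0.461 0.3385 0.14 52.5
```

```text
[0.46389115 0.33862233 0.055     ] [[0.42973012 0.34025998 0.055     ]
 [0.4493676  0.36906984 0.055     ]
 [0.49818468 0.33762441 0.055     ]
 [0.47828219 0.30753509 0.055     ]]
0.03486601281902022 55.72074231348453
0.05806826283452914 -32.78753607321616
0.03607597671780501 -123.48252518017117
0.058551020813873554 146.01938769535835
[[0.46388702 0.3383586  0.075     ]]
t 2.75 tcp [0.4432 0.3328 0.2408] rot [-179.93   -0.21   54.17] F [-2.9  3.4 -1.4] w 0.993 q [ 0.6  -0.16  1.66  0.    1.63 -0.35]
SHIFT [0.0147 0.0112 0.1008] TURN [-0.07 -0.2   1.67]
```

```bash
python3 mv.py 0.463 0.3388 0.14 56
```

```text
t 2.75 tcp [0.4432 0.3328 0.2408] rot [-179.93   -0.21   54.17] F [-2.9  3.4 -1.4] w 0.993 q [ 0.6  -0.16  1.66  0.    1.63 -0.35]
SHIFT [0.0161 0.0127 0.1008] TURN [-0.07 -0.21 -1.83]
```

Call:
jog_arm --plan '[[0.085,[0.016,0.013,0.05],[0,0,-1.8]],[0.085,[0.016,0.013,0.1],[0,0,-1.8]],[0.085,[0.016,0.013,0.1],[0,0,-1.8]],[0.085,[0.016,0.013,0.1],[0,0,-1.8]]]'

```text
time: 3.25
tcp_pos: [0.4673, 0.3318, 0.1423]
tcp_rot: [3.14, -0.003, 0.975]
force: [-0.3, -0.0, 0.1]
width: 0.998
```

```bash
python3 snap.py wrist w4;python3 mv.py 0.463 0.3388 0.026 56; python3 -c "
from h import *
a,d,c=load('w4');crop(a,200,180,340,300,5,'w4c')"
```

```text
t 3.3 tcp [0.4674 0.3321 0.1426] rot [179.91  -0.22  55.85] F [ 0.4 -0.7  0.6] w 0.995 q [ 0.57 -0.08  1.75 -0.    1.47 -0.4 ]
SHIFT [ 0.0026 -0.0076  0.1166] TURN [ 0.09 -0.22 -0.15]
```

View pics/w4c.png

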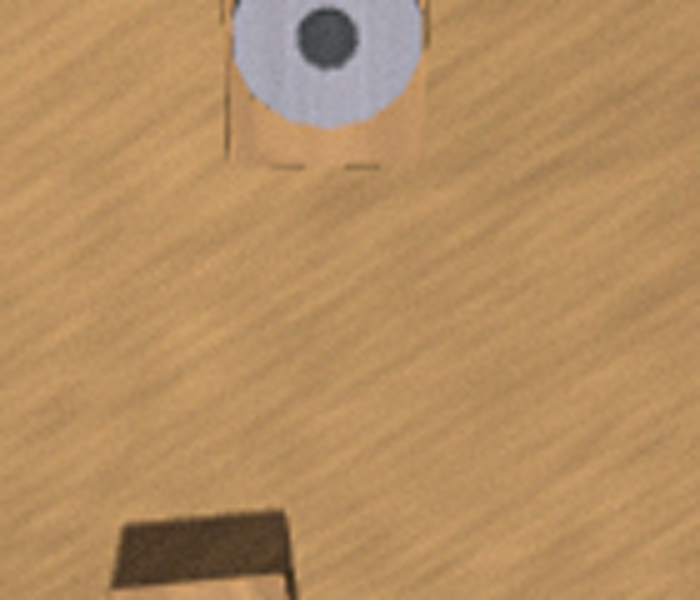

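```bash
python3 -c "
from h import *
a,d,c=load('w4');crop(a,235,150,300,225,8,'w4c2')
hsv=cv2.cvtColor(a,cv2.COLOR_RGB2HSV);m=((hsv[...,1]<70)&(hsv[...,2]>110)).astype(np.uint8);m[:140]=0;m[220:]=0;m[:,:235]=0;m[:,310:]=0
n,l,s,ce=cv2.connectedComponentsWithStats(m);print(s,ce)
"
```

```text
[[     0      0    512    384 195595]
 [   246    168     38     38   1013]] [[255.45176513 191.52666479]
 [264.81342547 186.35143139]]
```

View pics/w4c2.png

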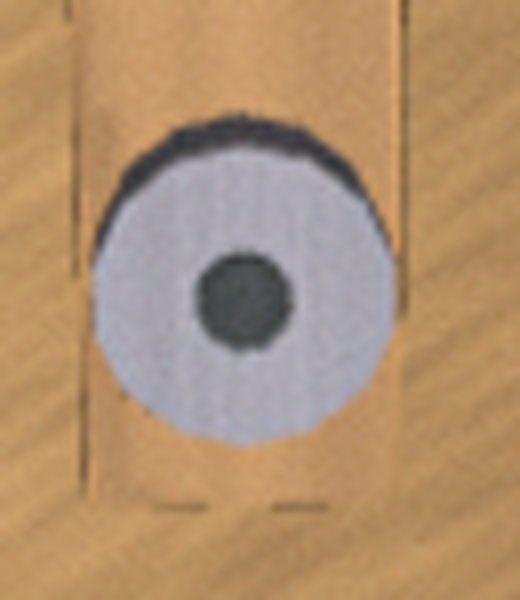

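```bash
python3 -c "
from h import *
a,d,c=load('w4');p=onz(c,[(264.5,186.7)],.075);print(p)
g=lambda p:(np.float64(p)+.5)/8-.5+[235,150]
k=onz(c,g([(88,498),(78,30),(392,498),(398,30)]),.055);print(k)
for i,j in((1,0),(3,2)): e=k[j]-k[i];print(np.degrees(np.arctan2(e[1],e[0])))
from mv import mv
mv(p[0,0],p[0,1],.026,56)
"
```

```text
[[0.46372168 0.33814498 0.075     ]]
[[0.47811028 0.30817959 0.055     ]
 [0.43383204 0.33774949 0.055     ]
 [0.49752813 0.336735   0.055     ]
 [0.45317298 0.36623542 0.055     ]]
-33.73579509033257
-33.6277058217405
t 3.3 tcp [0.4674 0.3321 0.1426] rot [179.91  -0.22  55.85] F [ 0.4 -0.7  0.6] w 0.995 q [ 0.57 -0.08  1.75 -0.    1.47 -0.4 ]
SHIFT [ 0.0025 -0.0067  0.1166] TURN [ 0.09 -0.22 -0.15]
```

Call:
jog_arm --plan '[[0.085,[0.0025,-0.0067,0.045],[0,0,-0.4]],[0.085,[0.0025,-0.0067,0.08],[0,0,-0.4]],[0.085,[0.0025,-0.0067,0.1],[0,0,-0.4]],[0.085,[0.0025,-0.0067,0.114],[0,0,-0.4]],[0.085,[0.0025,-0.0067,0.114],[0,0,-0.4]]]'

```text
time: 3.92
tcp_pos: [0.4625, 0.3378, 0.0254]
tcp_rot: [3.142, -0.0, 0.982]
force: [0.4, -0.8, -0.3]
width: 0.994
```

```bash
python3 mv.py 0.4637 0.3382 0.028 56.3
```

```text
t 3.925 tcp [0.4625 0.3378 0.0254] rot [ 1.800e+02 -1.000e-02  5.629e+01] F [ 0.4 -0.8 -0.3] w 0.994 q [ 0.59  0.01  1.86  0.    1.27 -0.4 ]
SHIFT [ 0.001   0.0008 -0.0026] TURN [ 0.   -0.01 -0.01]
```

Call:
jog_arm --plan '[[0.05,[0.001,0.001,-0.002],[0,0,0]],[0.03,[0.001,0.001,-0.002],[0,0,0]],[0.02,[0.001,0.001,-0.002],[0,0,0]],[0.02,[0.001,0.001,-0.002],[0,0,0]],[0.02,[0.001,0.001,-0.002],[0,0,0]]]' --squeeze 35

```text
time: 4.55
tcp_pos: [0.464, 0.3383, 0.028]
tcp_rot: [3.141, -0.001, 0.983]
force: [-0.4, 0.4, 4.5]
width: 0.405
```

Call:
jog_arm --plan '[[0.0,[0,0,0],[0,0,0]],[0.0,[0,0,0],[0,0,0]],[0.0,[0,0,0],[0,0,0]]]'

```text
time: 4.92
tcp_pos: [0.4641, 0.3383, 0.0281]
tcp_rot: [3.141, -0.001, 0.983]
force: [0.1, 0.1, 5.4]
width: 0.407
```

```bash
python3 mv.py 0.4637 0.3382 0.13 56.3
```

```text
t 4.925 tcp [0.4641 0.3383 0.0281] rot [ 1.7997e+02 -7.0000e-02  5.6300e+01] F [0.1 0.1 5.4] w 0.407 q [ 0.59  0.01  1.86 -0.    1.27 -0.4 ]
SHIFT [-0.0002 -0.0002 -0.1019] TURN [ 0.03 -0.07  0.  ]
```

Call:
jog_arm --plan '[[0.0,[0,0,-0.01],[0,0,0]],[0.0,[0,0,-0.04],[0,0,0]],[0.0,[0,0,-0.08],[0,0,0]],[0.0,[0,0,-0.1],[0,0,0]],[0.0,[0,0,-0.1],[0,0,0]]]'

```text
time: 5.55
tcp_pos: [0.464, 0.3383, 0.1282]
tcp_rot: [3.141, -0.002, 0.983]
force: [-0.9, 0.3, -3.6]
width: 0.402
```

```bash
python3 snap.py wrist w5; python3 mv.py 0.5675 0.041 0.16 74.5
```

```text
t 5.6 tcp [0.4635 0.338  0.1266] rot [-1.80e+02  1.00e-02  5.63e+01] F [-1.  -0.6 -3.4] w 0.408 q [ 0.59 -0.07  1.77  0.    1.45 -0.4 ]
SHIFT [-0.1894  0.2512 -0.0334] TURN [-0.00e+00  1.00e-02 -1.82e+01]
```

View pics/w5.png

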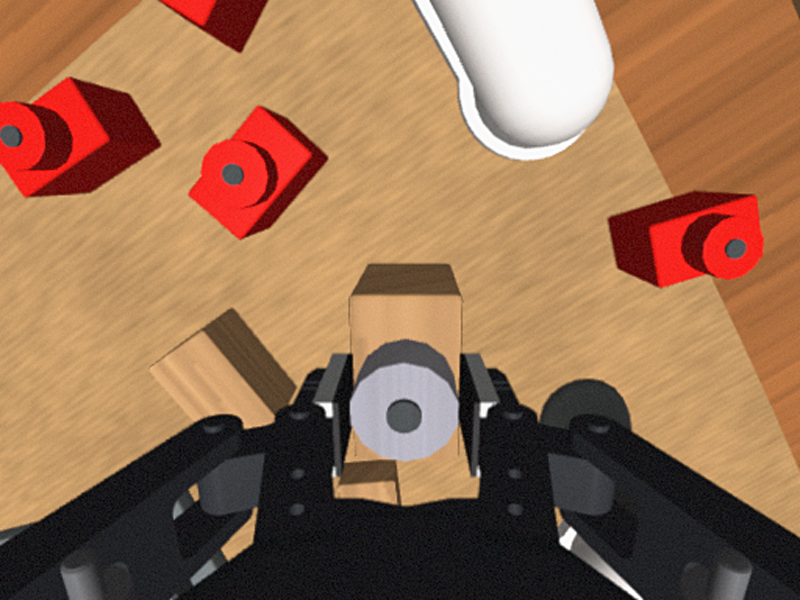

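```bash
python3 -c "
from h import *
a,d,c=load('w5')
from workcell import r
from scipy.spatial.transform import Rotation as Ro
s=r.read_state();R=Ro.from_euler('xyz',s['tcp_rot'])
f=lambda p:(np.float64(p)+.5)*.64-.5
for zz in (.1282,.1266):
  p=onz(c,f([(404.5,411)]),zz+.047);print(p, R.inv().apply(p-s['tcp_pos']))
k=onz(c,f([(350,295),(462,295)]),zz+.027);print(k,k.mean(0));e=k[1]-k[0];print(np.degrees(np.arctan2(e[1],e[0])),np.linalg.norm(e))
print(R.inv().apply(k-s['tcp_pos']))
"
python3 mv.py 0.5675 0.041 0.15 74.5
```

```text
[[0.4624436  0.33774303 0.1752    ]] [[-0.00079202 -0.00080058 -0.04862498]]
[[0.46318529 0.33724345 0.1736    ]] [[-7.95955905e-04  9.37403927e-05 -4.70250273e-02]]
[[0.42926871 0.3393144  0.1536    ]
 [0.44875739 0.36851539 0.1536    ]] [0.43901305 0.35391489 0.1536    ]
56.28093938859664 0.03510707093691159
[[-0.01788831 -0.0292717  -0.0270214 ]
 [ 0.01721875 -0.02925919 -0.02702567]]
t 5.6 tcp [0.4635 0.338  0.1266] rot [-1.80e+02  1.00e-02  5.63e+01] F [-1.  -0.6 -3.4] w 0.408 q [ 0.59 -0.07  1.77  0.    1.45 -0.4 ]
SHIFT [-0.1894  0.2512 -0.0234] TURN [-0.00e+00  1.00e-02 -1.82e+01]
```

Call:
jog_arm --plan '[[0.0,[-0.03,0.04,-0.024],[0,0,-4]],[0.0,[-0.08,0.1,-0.024],[0,0,-10]],[0.0,[-0.13,0.17,-0.024],[0,0,-15]],[0.0,[-0.17,0.225,-0.024],[0,0,-18.2]],[0.0,[-0.189,0.251,-0.024],[0,0,-18.2]]]'

```text
time: 6.22
tcp_pos: [0.5624, 0.0529, 0.1491]
tcp_rot: [-3.139, 0.001, 1.301]
force: [0.9, 1.2, -2.4]
width: 0.404
```

Call:
jog_arm --plan '[[0.0,[0,0,0],[0,0,0]],[0.0,[0,0,0],[0,0,0]]]'

```text
time: 6.48
tcp_pos: [0.5621, 0.0548, 0.1494]
tcp_rot: [-3.139, 0.001, 1.299]
force: [-0.3, 1.1, -3.3]
width: 0.403
```

```bash
python3 snap.py wrist w6; python3 mv.py 0.5675 0.041 0.1 74.5
```

```text
t 6.525 tcp [0.5621 0.0555 0.1498] rot [-1.7989e+02  2.0000e-02  7.4510e+01] F [ 0.4  0.  -1.5] w 0.407 q [ 0.05 -0.1   1.76  0.    1.49 -1.25]
SHIFT [-0.0125  0.0092  0.0498] TURN [-0.11  0.02  0.01]
```

View pics/w6.png

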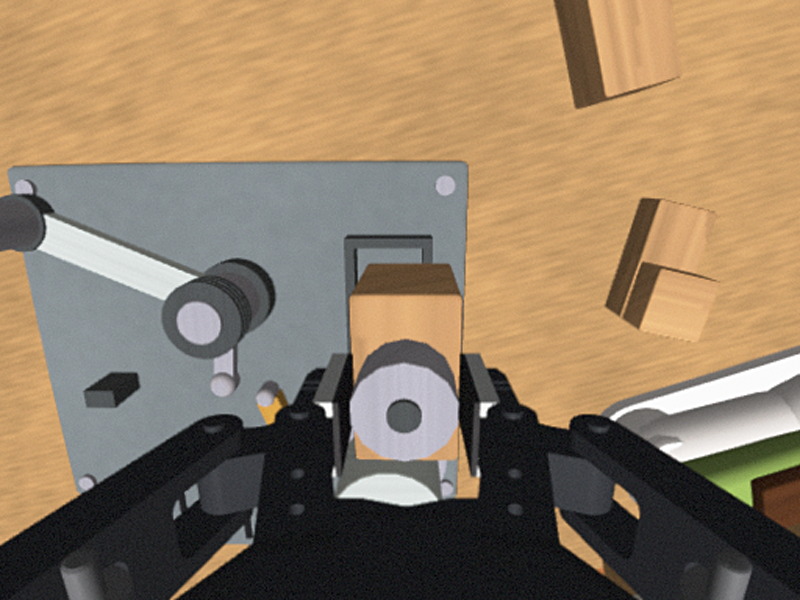

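Run:
```python
from h import *
a,d,c=load("w6")
crop(a,205,140,300,200,8,"w6c")
f=lambda p:(np.float64(p)+.5)*.64-.5
k=onz(c,f([(345,238),(433,238)]),.038);print(k);e=k[1]-k[0];print(np.degrees(np.arctan2(e[1],e[0])),np.linalg.norm(e))
k=onz(c,f([(467,162),(10,168)]),.02);print(k);e=k[1]-k[0];print(np.degrees(np.arctan2(e[1],e[0])),np.linalg.norm(e))
```

```text
[[0.52347721 0.0260599  0.038     ]
 [0.53774193 0.07724552 0.038     ]]
74.42758152183124 0.05313614704673955
[[ 0.50034576  0.10987119  0.02      ]
 [ 0.42183054 -0.17300884  0.02      ]]
-105.51234558679444 0.29357409439480503
```

View pics/w6c.png

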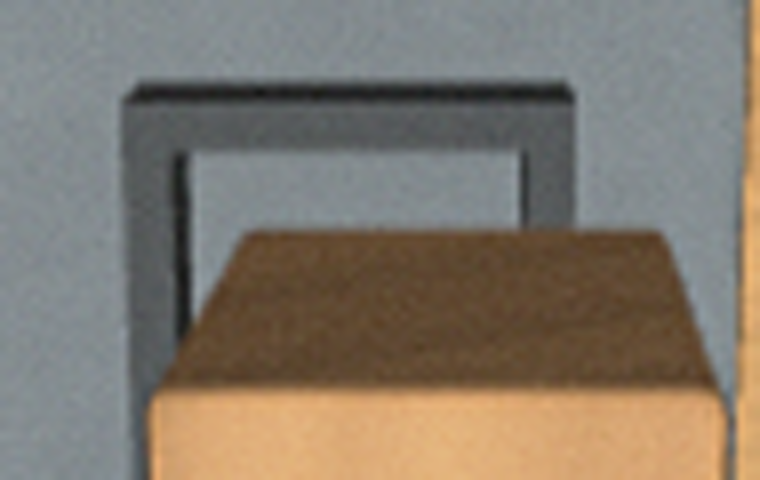

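```bash
python3 mv.py 0.568 0.0415 0.085 74.45
```

```text
t 6.525 tcp [0.5621 0.0555 0.1498] rot [-1.7989e+02  2.0000e-02  7.4510e+01] F [ 0.4  0.  -1.5] w 0.407 q [ 0.05 -0.1   1.76  0.    1.49 -1.25]
SHIFT [-0.0119  0.0095  0.0648] TURN [-0.11  0.02  0.06]
```

Call:
jog_arm --plan '[[0.0,[-0.012,0.0095,0.02],[0,0,0]],[0.0,[-0.012,0.0095,0.05],[0,0,0]],[0.0,[-0.012,0.0095,0.065],[0,0,0]],[0.0,[-0.012,0.0095,0.065],[0,0,0]],[0.0,[-0.012,0.0095,0.065],[0,0,0]]]'

```text
time: 7.15
tcp_pos: [0.569, 0.041, 0.087]
tcp_rot: [3.141, -0.0, 1.301]
force: [0.4, 0.4, -3.1]
width: 0.402
```

```bash
python3 snap.py wrist w7; python3 mv.py 0.568 0.0415 0.048 74.45
```

```text
t 7.2 tcp [0.5691 0.041  0.0872] rot [ 1.7992e+02 -2.0000e-02  7.4520e+01] F [-0.1 -0.2 -2.6] w 0.405 q [ 0.03 -0.05  1.81 -0.    1.38 -1.27]
SHIFT [ 0.0002 -0.0013  0.0392] TURN [ 0.08 -0.02  0.07]
```

View pics/w7.png

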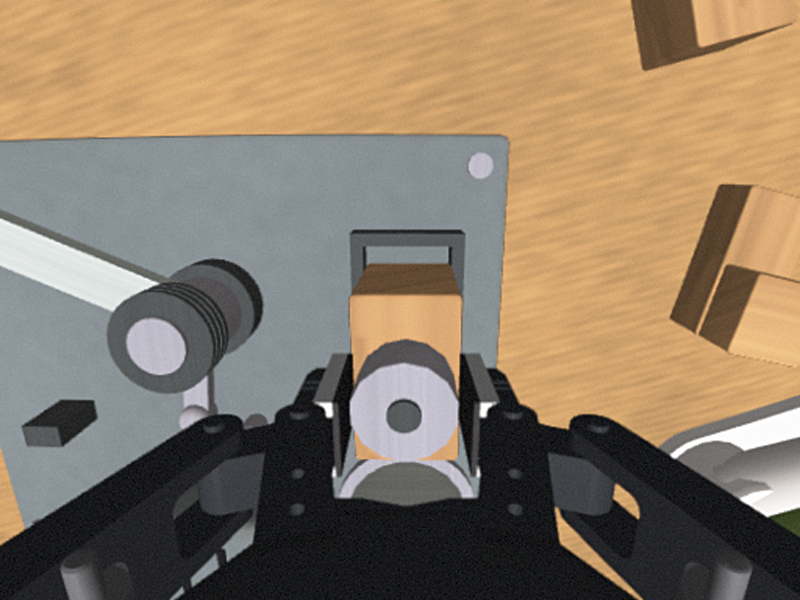

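Run:
```python
from h import *
from mv import mv
a,d,c=load("w7")
f=lambda p:(np.float64(p)+.5)*.64-.5
k=onz(c,f([(350,234.5),(465,234.5)]),.038);m=k.mean(0);e=k[1]-k[0];print(k,np.degrees(np.arctan2(e[1],e[0])),np.linalg.norm(e))
print("seat",m[:2]+.039*np.array([.9634,-.268]))
z=.087-.0281
k=onz(c,f([(350,295),(462,295)]),z+.055);m=k.mean(0);print("blk",m[:2]+.03*np.array([.9634,-.268]))
k=onz(c,f([(368,264.5),(451,264.5)]),z);print("blk bottom",k.mean(0)[:2]+.03*np.array([.9634,-.268]))
print("blk roller",onz(c,f([(404.5,411)]),z+.075))
```

```text
[[0.52396171 0.02527727 0.038     ]
 [0.53825285 0.07689532 0.038     ]] 74.52454841602128 0.05355987145015494
seat [0.56867988 0.0406343 ]
blk [0.56852317 0.04001642]
blk bottom [0.56999414 0.04112322]
blk roller [[0.56738088 0.03994127 0.1339    ]]
```

Call:
jog_arm --plan '[[0.0,[0,0,0.01],[0,0,0]],[0.0,[0,0,0.02],[0,0,0]],[0.0,[0,0,0.027],[0,0,0]],[0.0,[0,0,0.027],[0,0,0]]]'

```text
time: 7.7
tcp_pos: [0.5682, 0.0408, 0.0583]
tcp_rot: [-3.14, 0.0, 1.3]
force: [0.4, 0.5, -2.1]
width: 0.404
```

Call:
jog_arm --plan '[[0.0,[0,0,0.004],[0,0,0]],[0.0,[0,0,0.008],[0,0,0]],[0.0,[0,0,0.009],[0,0,0]],[0.0,[0,0,0.009],[0,0,0]]]'

```text
time: 8.2
tcp_pos: [0.5686, 0.0408, 0.0501]
tcp_rot: [-3.142, 0.0, 1.3]
force: [0.6, -0.5, -2.9]
width: 0.405
```

Call:
jog_arm --plan '[[0.0,[0,0,0.001],[0,0,0]],[0.0,[0,0,0.002],[0,0,0]],[0.0,[0,0,0.002],[0,0,0]]]'

```text
time: 8.57
tcp_pos: [0.5687, 0.0408, 0.0482]
tcp_rot: [3.141, -0.0, 1.3]
force: [0.3, -0.1, -1.3]
width: 0.404
```

Call:
jog_arm --plan '[[0.0,[0,0,0.001],[0,0,0]],[0.0,[0,0,0.001],[0,0,0]]]'

```text
time: 8.82
tcp_pos: [0.5689, 0.0409, 0.048]
tcp_rot: [3.141, -0.0, 1.3]
force: [-3.0, 0.9, 7.1]
width: 0.407
```

Call:
jog_arm --plan '[[0.045,[0,0,0],[0,0,0]],[0.06,[0,0,0],[0,0,0]],[0.07,[0,0,0],[0,0,0]],[0.07,[0,0,0],[0,0,0]]]'

```text
time: 9.32
tcp_pos: [0.5686, 0.0408, 0.0471]
tcp_rot: [-3.142, 0.0, 1.3]
force: [-0.9, -0.7, -0.3]
width: 0.818
```

Call:
jog_arm --plan '[[0.07,[0,0,-0.02],[0,0,0]],[0.07,[0,0,-0.05],[0,0,0]],[0.07,[0,0,-0.1],[0,0,0]],[0.07,[0,0,-0.14],[0,0,0]],[0.07,[0,0,-0.14],[0,0,0]]]'

```text
time: 9.95
tcp_pos: [0.5699, 0.0409, 0.1923]
tcp_rot: [3.135, -0.002, 1.3]
force: [-0.1, -0.2, -0.1]
width: 0.818
```

```bash
python3 snap.py wrist w8; python3 snap.py scene s8; python3 mv.py 0.4 -0.1 0.2 74.45; python3 -c "
from h import *
a,d,c=load('s8');crop(a,160,120,300,260,4.2,'s8c')"
```

```text
t 10.05 tcp [0.5686 0.0409 0.1879] rot [ 1.7994e+02 -2.0000e-02  7.4500e+01] F [ 0.3  0.3 -1. ] w 0.82 q [ 0.03 -0.11  1.7   0.    1.55 -1.27]
SHIFT [-0.1808 -0.1249 -0.0123] TURN [ 0.06 -0.02  0.05]
```

View pics/w8.png

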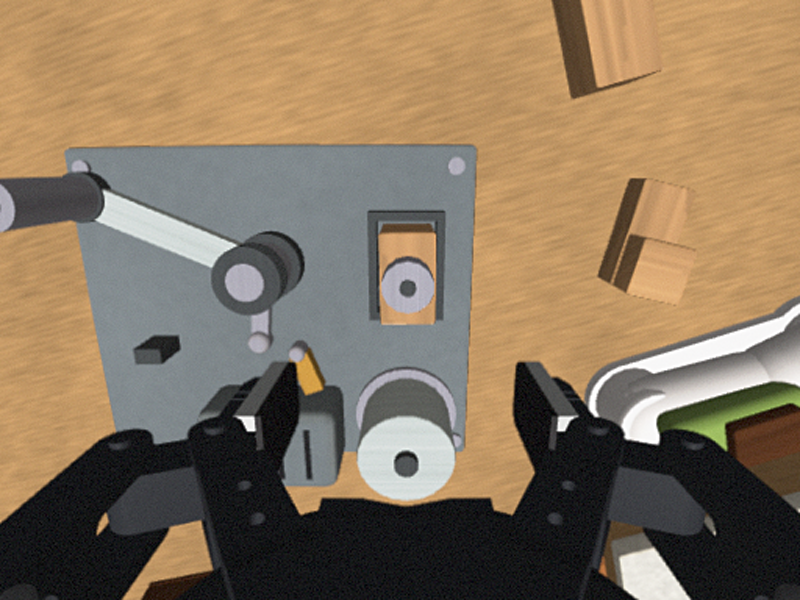

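View pics/s8c.png

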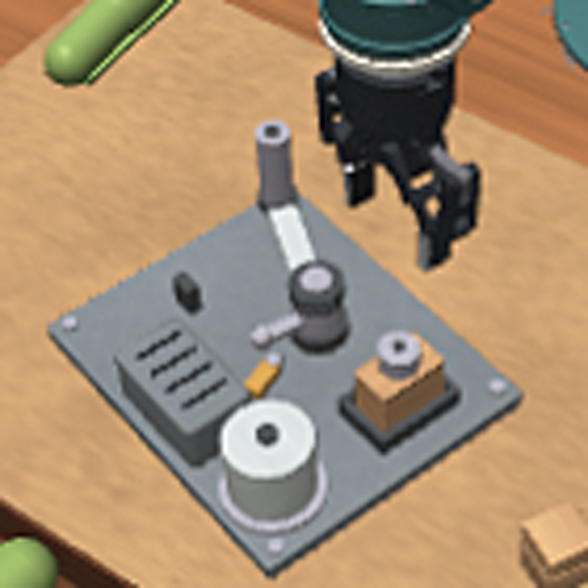

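Run:
```python
from mv import mv
import numpy as np
P=np.array([.540,-.0535])
a=np.radians(-128.2); ro=P+.13*np.array([np.cos(a),np.sin(a)]);t=np.array([-np.sin(a),np.cos(a)])
print(ro,t, ro-.055*t)
p=ro-.055*t
mv(p[0],p[1],.19,51.8)
```

```text
[ 0.45960691 -0.1556614 ] [ 0.78585689 -0.6184084 ] [ 0.41638478 -0.12164893]
t 10.05 tcp [0.5686 0.0409 0.1879] rot [ 1.7994e+02 -2.0000e-02  7.4500e+01] F [ 0.3  0.3 -1. ] w 0.82 q [ 0.03 -0.11  1.7   0.    1.55 -1.27]
SHIFT [-0.1973 -0.1033 -0.0023] TURN [ 0.05 -0.03 22.7 ]
```

Call:
jog_arm --plan '[[0.016,[-0.197,-0.103,-0.002],[0,0,22.7]],[0.016,[-0.197,-0.103,-0.002],[0,0,22.7]],[0.016,[-0.197,-0.103,-0.002],[0,0,22.7]],[0.016,[-0.197,-0.103,-0.002],[0,0,22.7]],[0.016,[-0.197,-0.103,-0.002],[0,0,22.7]]]'

```text
time: 10.68
tcp_pos: [0.4153, -0.1227, 0.1885]
tcp_rot: [-3.141, 0.0, 0.901]
force: [0.6, 0.3, 0.9]
width: 0.185
```

```bash
python3 snap.py wrist w9; python3 mv.py 0.4164 -0.1216 0.076 51.8
```

```text
t 10.725 tcp [ 0.4161 -0.1219  0.1886] rot [-1.7997e+02  1.0000e-02  5.1690e+01] F [ 0.8 -0.   0.4] w 0.185 q [-0.34 -0.43  1.96  0.    1.61 -1.25]
SHIFT [4.000e-04 1.000e-04 1.126e-01] TURN [-0.03  0.01 -0.11]
```

View pics/w9.png

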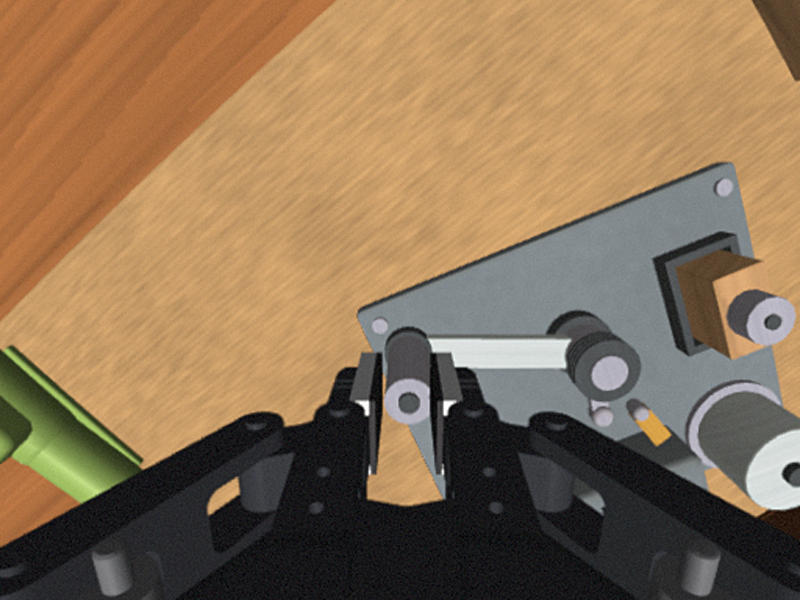

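Call:
jog_arm --plan '[[0.016,[0,0,0.05],[0,0,0]],[0.016,[0,0,0.09],[0,0,0]],[0.016,[0,0,0.112],[0,0,0]],[0.016,[0,0,0.112],[0,0,0]],[0.016,[0,0.008,0.112],[0,0,0]]]'

```text
time: 11.35
tcp_pos: [0.4238, -0.1262, 0.0781]
tcp_rot: [3.141, -0.0, 0.905]
force: [0.0, -0.3, 0.1]
width: 0.187
```

Call:
jog_arm --plan '[[0.016,[0,0.008,0],[0,0,0]],[0.016,[0,0.014,0],[0,0,0]],[0.016,[0,0.018,0],[0,0,0]],[0.016,[0,0.018,0],[0,0,0]]]'

```text
time: 11.85
tcp_pos: [0.4373, -0.1377, 0.0772]
tcp_rot: [-3.141, 0.0, 0.904]
force: [0.1, 0.3, -0.4]
width: 0.188
```

```bash
python3 snap.py wrist w10; python3 mv.py 0.4164 -0.1216 0.076 51.8
```

```text
t 11.9 tcp [ 0.4371 -0.1376  0.0771] rot [-179.99    0.     51.78] F [-0.7  0.1  0.4] w 0.187 q [-0.36 -0.31  2.05  0.    1.4  -1.26]
SHIFT [-0.0002 -0.0262  0.0011] TURN [-0.01  0.   -0.02]
```

View pics/w10.png

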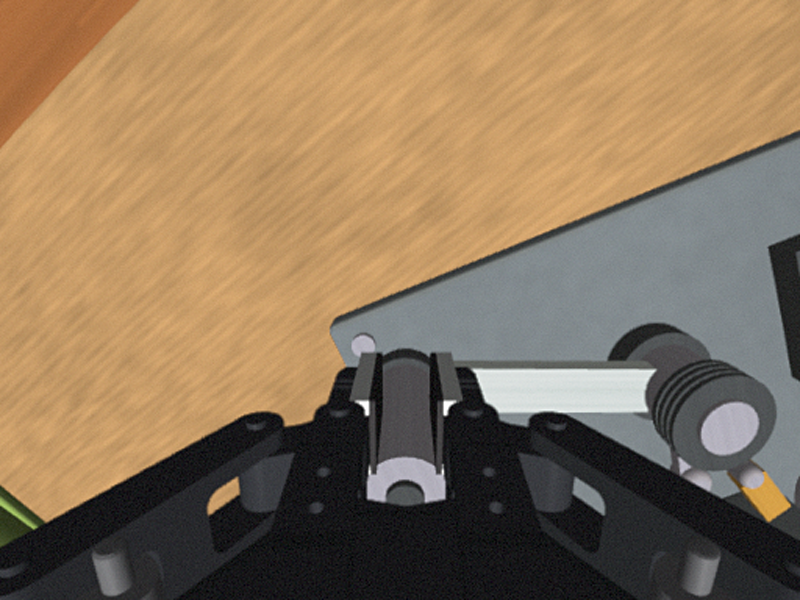

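Call:
jog_arm --plan '[[0.016,[0,0.003,0],[0,0,0]],[0.016,[0,0.006,0],[0,0,0]],[0.016,[0,0.009,0],[0,0,0]],[0.016,[0,0.009,0],[0,0,0]]]'

```text
time: 12.4
tcp_pos: [0.4441, -0.1431, 0.0771]
tcp_rot: [-3.141, 0.0, 0.904]
force: [-3.9, 1.9, 2.3]
width: 0.187
```

```bash
cat > arc.py <<'E'
import sys,numpy as np
from scipy.spatial.transform import Rotation as Ro
from workcell import r
s=r.read_state();R=Ro.from_euler('xyz',s["tcp_rot"]);T=s["tcp_pos"];P=np.array([.540,-.0535,T[2]])
q=T-P;print(s["time"],T,np.degrees(s["tcp_rot"]),s["force"].round(1),np.linalg.norm(q),np.degrees(np.arctan2(q[1],q[0])),s["joint_positions"].round(2))
for th in map(float,sys.argv[1:]):
    A=Ro.from_euler('z',th,degrees=True)
    print(th,R.inv().apply(A.apply(q)+P-T).round(4))
E
python3 arc.py 3 6 10 13 16 20 30 40
```

```text
12.4 [ 0.44411236 -0.14310858  0.07706406] [-1.79958443e+02  1.00834274e-02  5.17925545e+01] [-3.9  1.9  2.3] 0.1312407638535963 -136.938726925523 [-0.37 -0.29  2.04  0.    1.39 -1.27]
3.0 [-0.0009  0.0068 -0.    ]
6.0 [-0.0014  0.0137 -0.    ]
10.0 [-0.0015  0.0228 -0.    ]
13.0 [-0.0012  0.0297 -0.    ]
16.0 [-0.0005  0.0365 -0.    ]
20.0 [ 0.001   0.0456 -0.    ]
30.0 [ 0.0074  0.0675 -0.0001]
40.0 [ 0.0175  0.088  -0.0001]
```

Call:
jog_arm --plan '[[0.016,[-0.0009,0.0068,0],[0,0,-3]],[0.016,[-0.0014,0.0137,0],[0,0,-6]],[0.016,[-0.0015,0.0228,0],[0,0,-10]],[0.016,[-0.0012,0.0297,0],[0,0,-13]],[0.016,[-0.0012,0.0297,0],[0,0,-13]]]'

```text
time: 13.02
tcp_pos: [0.4666, -0.1626, 0.077]
tcp_rot: [-3.14, 0.0, 1.132]
force: [-6.7, 1.9, 4.6]
width: 0.187
```

```bash
python3 arc.py 3 6 10 13 16 20 ; python3 snap.py wrist w11
```

```text
13.025 [ 0.46657714 -0.16261367  0.07701874] [-1.79931773e+02  2.54350681e-02  6.48362617e+01] [-6.7  1.9  4.6] 0.13151695048216117 -123.93670748330614 [-0.39 -0.22  1.98 -0.    1.38 -1.52]
3.0 [-0.0009  0.0068 -0.    ]
6.0 [-0.0014  0.0137 -0.    ]
10.0 [-0.0015  0.0229 -0.    ]
13.0 [-0.0012  0.0298 -0.    ]
16.0 [-0.0005  0.0366 -0.    ]
20.0 [ 0.001   0.0457 -0.0001]
```

View pics/w11.png

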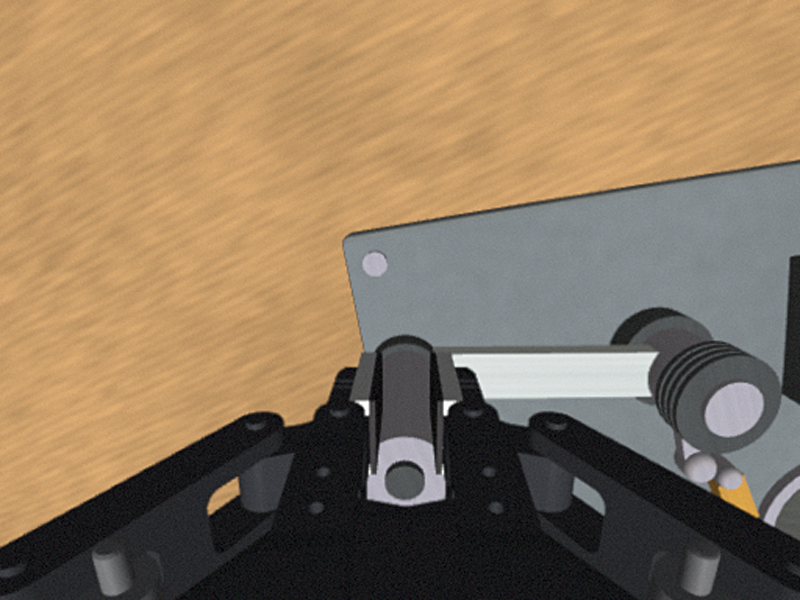

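Call:
jog_arm --plan '[[0.016,[-0.0009,0.0068,0],[0,0,-3]],[0.016,[-0.0014,0.0137,0],[0,0,-6]],[0.016,[-0.0015,0.0229,0],[0,0,-10]],[0.016,[-0.0012,0.0298,0],[0,0,-13]],[0.016,[-0.0012,0.0298,0],[0,0,-13]]]'

```text
time: 13.7
tcp_pos: [0.4929, -0.1766, 0.077]
tcp_rot: [-3.14, 0.001, 1.358]
force: [-8.2, -1.2, 4.3]
width: 0.188
```

```bash
python3 arc.py 3 6 10 13 14 15 16 17; python3 snap.py wrist w12
```

```text
13.7 [ 0.49285435 -0.17655074  0.07700696] [-1.79907652e+02  3.77511060e-02  7.78336173e+01] [-8.2 -1.2  4.3] 0.13177327633315544 -110.96383112047312 [-0.39 -0.15  1.92 -0.    1.37 -1.75]
3.0 [-0.0009  0.0068 -0.    ]
6.0 [-0.0014  0.0137 -0.    ]
10.0 [-0.0015  0.0229 -0.    ]
13.0 [-0.0012  0.0298 -0.    ]
14.0 [-0.001   0.0321 -0.0001]
15.0 [-0.0008  0.0344 -0.0001]
16.0 [-0.0005  0.0367 -0.0001]
17.0 [-0.0002  0.039  -0.0001]
```

View pics/w12.png

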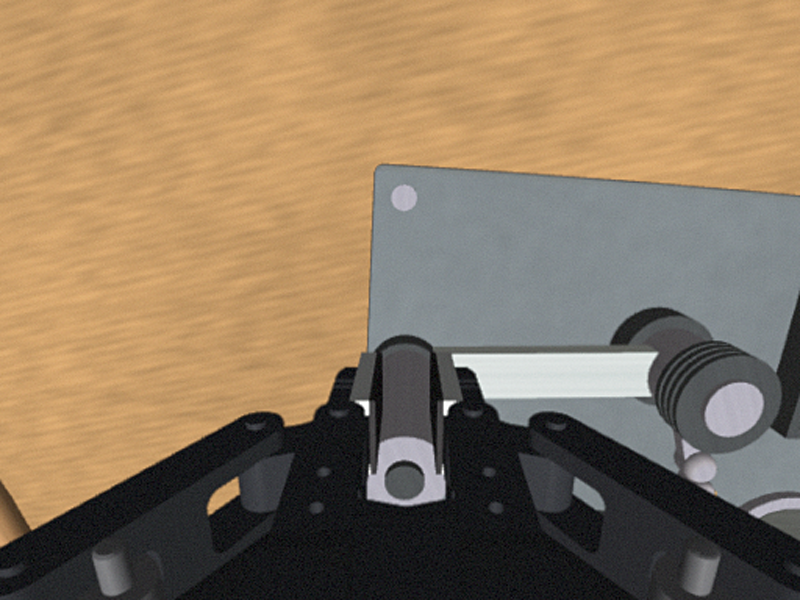

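Call:
jog_arm --plan '[[0.016,[-0.0009,0.0068,0],[0,0,-3]],[0.016,[-0.0014,0.0137,0],[0,0,-6]],[0.016,[-0.0015,0.0229,0],[0,0,-10]],[0.016,[-0.0008,0.0344,0],[0,0,-15]],[0.016,[-0.0008,0.0344,0],[0,0,-15]]]'

```text
time: 14.38
tcp_pos: [0.5262, -0.1849, 0.077]
tcp_rot: [-3.139, 0.001, 1.621]
force: [-12.3, -4.5, 5.7]
width: 0.185
```

```bash
python3 arc.py 1 2; python3 snap.py wrist w13;python3 snap.py scene s13;python3 snap.py top t13; python3 -c "
from h import *
a,d,c=load('s13');crop(a,160,120,300,260,5,'s13c')
a,d,c=load('t13');crop(a,225,130,340,235,6,'t13c')"
```

```text
14.375 [ 0.52621389 -0.18489734  0.07697141] [-1.79860817e+02  4.26395743e-02  9.28620792e+01] [-12.3  -4.5   5.7] 0.13211857901283994 -95.9895146640079 [-0.38 -0.07  1.85 -0.    1.36 -2.  ]
1.0 [-0.0003  0.0023 -0.    ]
2.0 [-0.0006  0.0046 -0.    ]
```

View pics/w13.png

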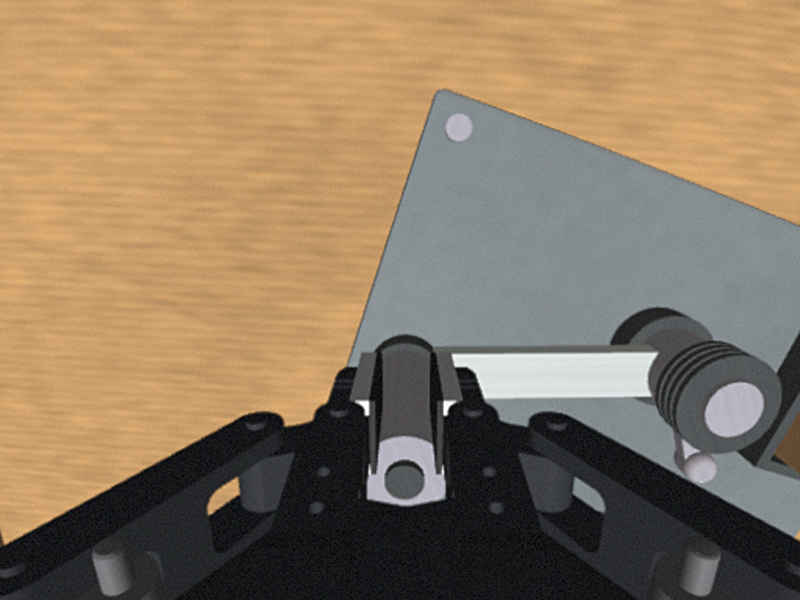

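View pics/s13c.png

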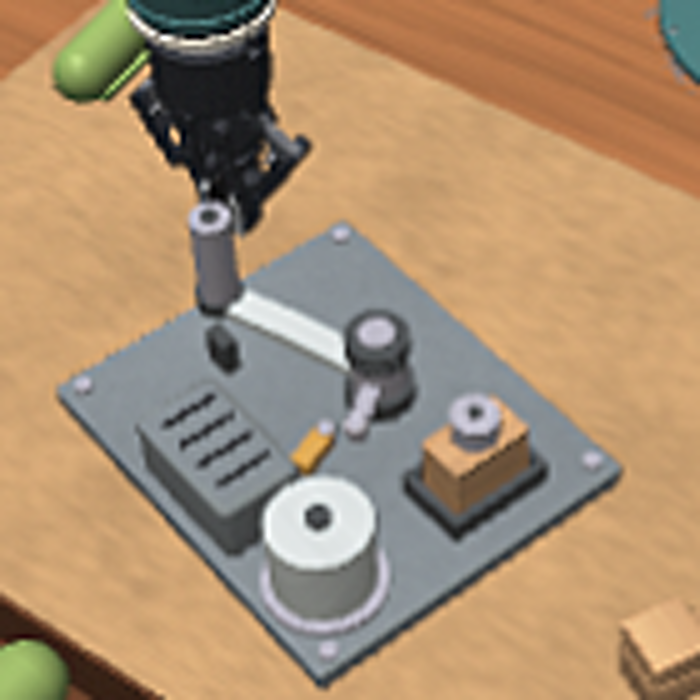

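View pics/t13c.png

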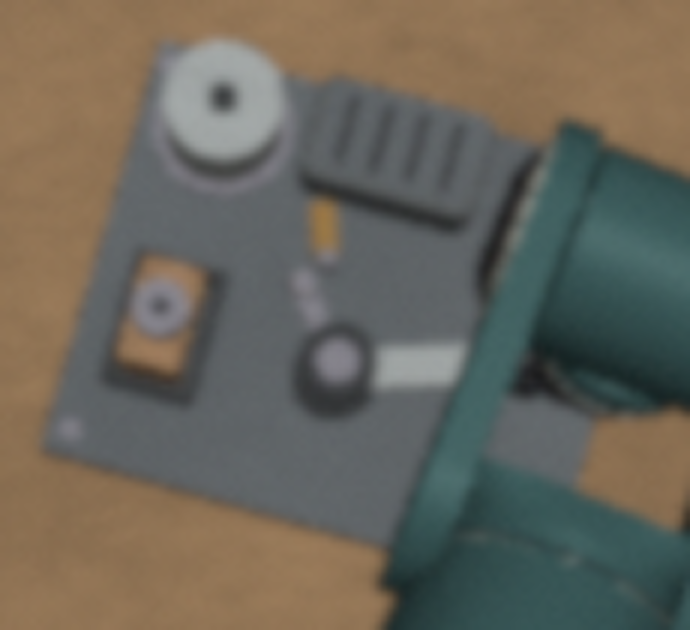

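Run:
```python
from h import *
a,d,c=load("s13");a0,d0,c0=load("scene0");t0,_,_=load("top0");t1,_,ct=load("t13")
g=lambda p:(np.float64(p)+.5)/5-.5
p1=onz(c,g([(210,217)])+[160,120],.122)[0];p0=onz(c,g([(325,58)])+[160,140],.122)[0];h=onz(c,g([(378,234)])+[160,140],.085)[0]
A=lambda p:np.arctan2(*(p-h)[1::-1])
print(p1,p0,h,A(p1)-A(p0))
def brass(im,x0,y0,x1,y1):
    hs=cv2.cvtColor(im,cv2.COLOR_RGB2HSV).astype(int)[y0:y1,x0:x1]
    m=(hs[...,1]>150)&(hs[...,0]>10)&(hs[...,0]<25);v,u=np.nonzero(m);return u.mean()+x0,v.mean()+y0,m.sum()
print(brass(a0,215,200,230,218),brass(a,215,200,230,218)); print(brass(t0,272,160,284,175),brass(t1,272,160,284,175))
# idler roller: top view + scene triangulated
u=g([(475,413)])+[160,120]; v=(np.float64([(160,304)])+.5)/6-.5+[225,130]
for z in (.09,.095,.1,.105): print(z,onz(c,u,z)[0,:2],onz(ct,v,z)[0,:2])
```

```text
[ 0.54529155 -0.18419796  0.122     ] [ 0.45789182 -0.15547536  0.122     ] [ 0.54042331 -0.05219797  0.085     ] 0.711070716813869
(np.float64(221.80645161290323), np.float64(210.1290322580645), np.int64(31)) (np.float64(221.80645161290323), np.float64(210.1290322580645), np.int64(31))
(np.float64(nan), np.float64(nan), np.int64(0)) (np.float64(nan), np.float64(nan), np.int64(0))
0.09 [0.56286073 0.03935593] [0.56734915 0.04461194]
0.095 [0.56621282 0.04167274] [0.56645727 0.04448871]
0.1 [0.56956492 0.04398955] [0.56556539 0.04436548]
0.105 [0.57291701 0.04630636] [0.56467351 0.04424224]<stdin>:9: RuntimeWarning: Mean of empty slice.
  ret = ret.dtype.type(ret / rcount)
```

Call:
jog_arm --plan '[[0.016,[0,0,0],[0,0,0]],[0.016,[0,0,0],[0,0,0]]]'

```text
time: 14.78
tcp_pos: [0.5257, -0.1848, 0.077]
tcp_rot: [-3.139, 0.001, 1.619]
force: [-12.1, -2.9, 4.4]
width: 0.184
```

```bash
python3 -c "
from workcell import r
s=r.read_state();print(s['time'],s['tcp_pos'],s['force'])
print(r.hand_in())"
```

```text
14.775 [ 0.52569381 -0.18484398  0.07700913] [-12.13304098  -2.90075525   4.39562958]
the job is handed in; nothing more can be done
None
```

I set the idler block upright in the finisher's pocket, let go of it, then pushed the tensioner roller back past its ratchet click. I handed in at 14.8 s with the fingertips still holding the roller back.

- **Block:** It touched the floor at the height expected for fully down. In the pictures after release it stands upright inside the pocket walls, with its roller top at about 95 mm, as it should be.
- **Tensioner:** The arm stood at about 0.71 rad, past the 0.59 click and short of the 0.85 stop. The brass pawl was at the same pixels in the scene picture as before the push, so it was home. The fingertips held a steady push of about 12 N, close to what the spring should need there.
- **Failed check:** The colour check of the pawl in the top picture found no pixels, so that check gave nothing. By eye, that picture shows the tooth past the pawl.
- **Disagreement:** The top and scene cameras disagreed by 2–3 mm on the block's position, about the stated calibration error.
- **Other things on the table:** I touched none of them and saw none moved, but I did not measure them afterwards.

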